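Wedge the square jar in the caddy and unscrew its lid

ROBOT

A 6-joint arm with a two-finger parallel gripper is mounted at the origin on the work surface. World frame = base frame: x ahead of the robot, y to its left, z up, the work surface at z = 0. Lengths are in m, angles in rad, forces in N, time in s.
With the tool pointing down it reaches from about 0.35 to 1 m from the base axis. Payload 7.1 kg.
Tool frame: the origin (TCP) lies between the finger pads; the fingertips stand 22 mm ahead of it and the grasp point (between the pads) lies 3 mm ahead of it; z points along the fingers, y is the line along which they close (so a half turn about z gives the same grasp; the last joint's range is limited). The gripper opens to 85 mm and grips with 20 to 120 N. Pads are 22 mm wide; open, the fingers measure 114 mm over their backs; the gripper's body (76 mm by 85 mm) begins 54 mm behind the grasp point. The pads swing forward as they close: fully open they stand 13 mm farther back than shut.
Start: joints at [1.097, 0.423, 1.63, -0, 1.089, -0.019], TCP at [0.275, 0.561, 0.253] pointing down, gripper open.
Joint ranges: [-3, 3], [-0.9, 2.11], [0.09, 2.58], [-1.31, 4.45], [0.11, 2.69], [-2.54, 2.54]. Speed limits (rad/s): [2.39, 2.39, 3.01, 3.14, 3.14, 3.14].

INTERFACE

Orientations are given as a rotation vector (axis times angle).
In Python, from rig import manip gives the robot as it stands. The module is installed in compiled form; this text tells all that it offers. Calls block until the motion is done:
- manip.move_to(position, orientation): joint-space move of the TCP to a pose.
- manip.servo_line(position, orientation=None, rate=0.15): straight line of the TCP; orientation=None keeps the orientation; rate is the mean speed in m/s.
- manip.set_joints(angles): joint-space move.
- manip.command_gripper(opening, f_grip=None): finger opening in m; f_grip is the grip in N (None keeps the last); returns when the fingers have stopped.
- manip.hold(seconds).
- manip.solve_ik(position, orientation): joint angles nearest the present ones, or None.
- manip.camera(name): name is "side" or "top" or "wrist"; returns a dict with "image" (420x560x3 uint8, red, green, blue), "fx", "fy", "cx", "cy" (pixels), "k1" (the pictures are not rectified: a ray, as slopes to the right and down, at radius r is drawn at 1 + k1 r^2 times it, then the intrinsics apply), "cam_to_world" (4x4, takes a point from camera to world coordinates); the wrist camera has in their place "mount" (4x4, takes a point from camera to tool coordinates, whose origin is the TCP and whose axes are the flange's). Camera axes: x right, y down, z forward; pixel columns grow to the right and rows downward; lengths in m; the calibration is good to about 2 mm. A picture is of the moment at which its call begins: read the wrist's pose just before it. There is no depth.
A pose or a line that the arm cannot do raises manip.IKError and nothing moves.
- manip.sign_off(): hands the job in; it is judged then, once.
Readings, each from a call of its own:
- manip.get_time(): time.
- manip.get_joint_positions(): joint angles.
- manip.get_joint_vel(): joint speeds.
- manip.get_tau(): joint torques, N m.
- manip.get_position(): TCP position.
- manip.get_ee_rot(): TCP orientation.
- manip.get_contact_force(): force on the tool from outside, world axes, zero at the start.
- manip.get_torque(): the same for the moment, N m.
- manip.get_width(): finger opening in m.
- manip.get_grip_force(): force on a finger pad.
Only numpy, scipy, OpenCV 4.12 (cv2) and the standard library are available. Lean on these libraries where they do the work, as an engineer would, in place of code of your own. Each camera call takes 0.05 s, during which the arm holds its last target. There are 200 camera calls.

TASK

The square glass jar spins along with its tight screw lid unless it is braced. Pack the jar and the block of laundry soap side by side into the empty middle bay of the divided caddy, both standing upright on its floor, so that the jar is wedged; then unscrew the lid anticlockwise until its threads let go, lift it off and finish still holding it, level, just above the jar's mouth (a finger's breadth or two clear), with jar and soap left standing in the bay and everything else left where it is.

Things in the scene. Friction and masses are not known exactly. Their poses are not given: they have to be found in the camera images.
- caddy: low white plastic caddy tray, 114 (x) x 192 (y) mm, 40 mm high, walls and floor 4 mm thick; origin at the centre of its underside, z up. Four suction feet hold it to the worktop: it does not move. Three bays in a row along its y: the middle one is empty, the end ones (50 mm along y) hold a peg cluster and a scoop, all lower than its rim
- bay_floor (a point): centre of the floor of the caddy's empty middle bay, 4 mm above the worktop; axes as the caddy's. The bay is 106 mm along x, 76 mm along y and 36 mm deep from rim to floor. Jar (64) and soap (34) side by side along x leave 8 mm of play
- jar_center (a point): square jar of clear glass with a round aluminium screw lid, 0.38 to 0.56 kg with lid: point on its axis half-way up the glass, 46 mm above its foot. Body 64 x 64 mm, square up to 62 mm above the foot, then a shoulder narrows to a neck 45 mm across. x and y are square to the flat sides, z up to the mouth
- jar_mouth (a point): centre of the rim of the jar's mouth, 92 mm above its foot, inside the lid while that is on; axes as jar_center's. The jar follows the lid's turning freely when it stands alone; packed with the soap it turns by up to about 8 degrees until it bears on the bay and the soap
- lid_center (a point): centre of the jar's lid, 60 mm across, 22 mm high, z its axis, up. Screwed on: 41 mm above jar_center, x along the jar's x. Anticlockwise from above: tight (about 0.5 N m) for 15 degrees, rises 2 mm until the threads let go at 45; free to lift off from 45 to 90, not before; past 90 the lugs meet the next threads. Grip 40 N to turn. Its rim clears the mouth after 16 mm of lift
- soap_center (a point): centre of the block of laundry soap, cream coloured, 0.12 kg, standing on its edge: 34 mm along its x, 62 mm along its y, 58 mm high (z up). In the bay it stands with its 34 mm thickness along the bay's x, beside the jar at either end
- tub: closed purple detergent tub with a hinged lid, 126 x 166 mm, 101 mm high; origin at the centre of its underside. To be left alone
- softener: blue plastic bottle, 72 mm across, 190 mm high; origin at the centre of its underside. To be left alone
- round_jar: tall narrow round glass jar with a metal cap, 60 mm across, 130 mm high; origin at the centre of its underside. To be left alone
- brush: brush with aluminium handle lying on the worktop, 200 mm long; origin under it, its x along the handle. To be left alone
- dish: grey soap dish with a worn hand soap, 85 x 120 mm, 22 mm high; origin at the centre of its underside. To be left alone
- pegs: cluster of five orange clothes pegs on a spring clip, lying in the caddy's end bay on its +y side, 22 mm high; origin at the centre of its underside. To be left alone
- scoop: grey measuring scoop in the caddy's end bay on its -y side, 28 mm high; origin at its underside. To be left alone
There are look-alikes about, which are no part of the job. Of the things that look like the part that bears soap_center, the middle-sized one is meant.

How it is judged:
By the outcome, as a careful person would: the job done as asked, in the order asked, and still so for the second after the job is handed in, while the arm keeps its last pose, push and grip.
It also fails if it takes over 67 s, if anything falls off the work surface, if the arm or the gripper's body presses on something with over 40 N, if the wrist force passes 120 N, or if a joint passes its speed limit or range.

## Working session

There is one attempt and no reset: what is moved stays moved. The work goes in short steps, each a Python script; the robot and the scene stay as the last script left them, time stands still between calls to the robot, and variables do not carry over. Pictures are saved under pics/ and viewed, at most 10 in all, crops included, and the job is handed in when it is done.

```bash
mkdir -p pics; cat > h.py <<'E'
import numpy as np, cv2
from rig import manip
from scipy.spatial.transform import Rotation as R
def pic(name,fn=None):
    p=np.array(manip.get_position()); r=np.array(manip.get_ee_rot())
    c=manip.camera(name)
    if name=='wrist':
        T=np.eye(4); T[:3,:3]=R.from_rotvec(r).as_matrix(); T[:3,3]=p; c['cam_to_world']=T@np.array(c['mount'])
    if fn: cv2.imwrite('pics/'+fn,c['image'][:,:,::-1]); 
    np.save('pics/'+(fn or name)+'.npy',{k:c[k] for k in c},allow_pickle=True)
    return c
def load(fn): return np.load('pics/'+fn+'.npy',allow_pickle=True).item()
def ray(c,u,v):
    K=np.array([[c['fx'],0,c['cx']],[0,c['fy'],c['cy']],[0,0,1.]])
    a=cv2.undistortPoints(np.array([[[u,v]]],float),K,np.array([c['k1'],0,0,0.]))[0,0]
    T=np.array(c['cam_to_world']); return T[:3,3],T[:3,:3]@np.array([a[0],a[1],1])
def atz(c,u,v,z):
    o,d=ray(c,u,v); return o+d*(z-o[2])/d[2]
def proj(c,P):
    T=np.linalg.inv(np.array(c['cam_to_world'])); q=T[:3,:3]@np.array(P)+T[:3,3]; a=q[:2]/q[2]
    a=a*(1+c['k1']*(a@a)); return np.array([c['fx']*a[0]+c['cx'],c['fy']*a[1]+c['cy']])
def down(yaw): # tool z down, tool y at world angle yaw+90
    return (R.from_euler('z',yaw)*R.from_euler('x',np.pi)).as_rotvec()
E
python3 - <<'E'
from h import *
for n in('top','side'):
    c=pic(n,n+'1.png'); print(c['fx'],c['k1'],np.round(c['cam_to_world'],3).tolist())
print(manip.get_ee_rot(),manip.get_time())
a=cv2.imread('pics/top1.png'); cv2.imwrite('pics/top1b.png',cv2.resize(a,(800,600),interpolation=cv2.INTER_CUBIC))
a=cv2.imread('pics/side1.png'); cv2.imwrite('pics/side1b.png',cv2.resize(a,(800,600),interpolation=cv2.INTER_CUBIC))
E
```

```text
432.1409049150771 -0.04249968486661503 [[-0.004, -0.982, 0.19, 0.351], [-1.0, 0.005, 0.005, -0.035], [-0.006, -0.19, -0.982, 1.11], [0.0, 0.0, 0.0, 1.0]]
386.64063070533996 -0.03751780655206177 [[0.822, -0.432, 0.371, 0.138], [-0.569, -0.607, 0.555, -0.647], [-0.015, -0.667, -0.745, 0.95], [0.0, 0.0, 0.0, 1.0]]
[-7.08162263e-01 -3.06040187e+00  2.06915994e-03] 0.1
```

View pics/top1b.png

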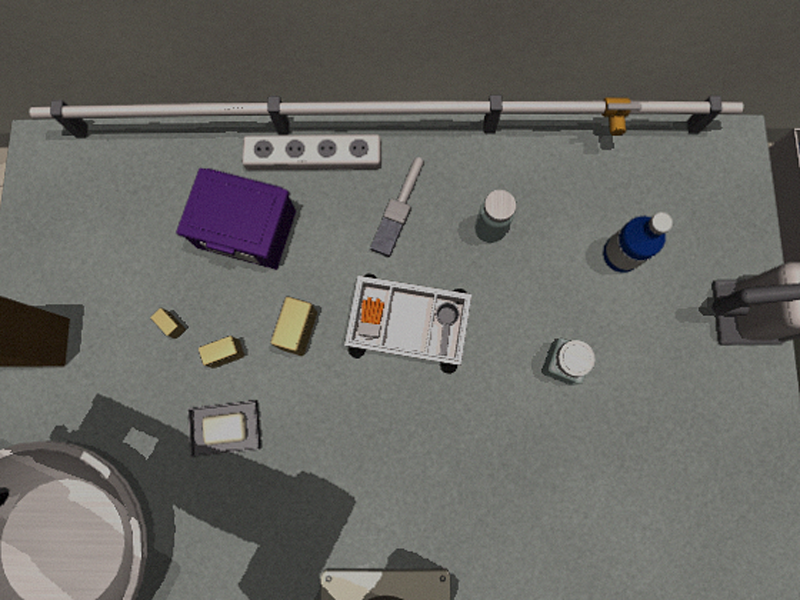

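View pics/side1b.png

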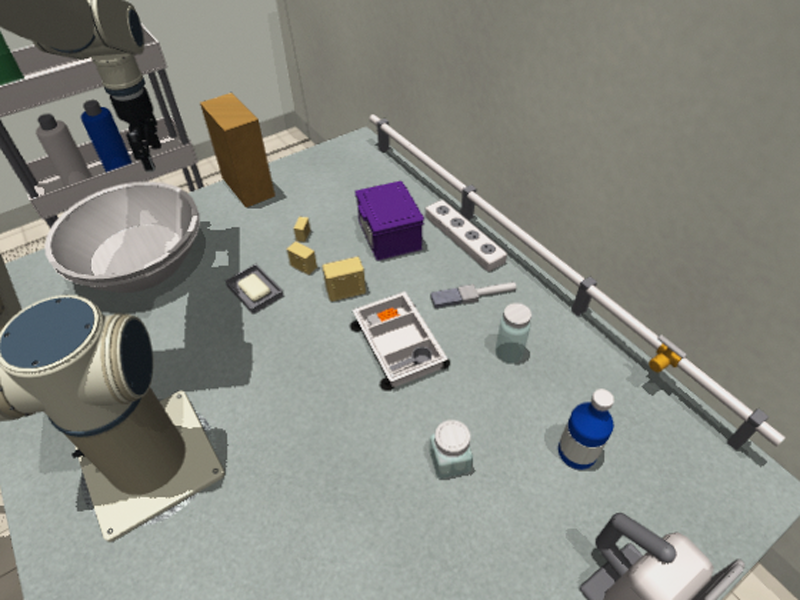

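Top view (800x600) shows three cream blocks: small (165,322), medium (219,351) and large (293,325). There's also hand soap in the dish at (224,429). The medium one at (219,351) fits "middle-sized". The square jar is at (572,360) and the caddy at (410,320). Next I'll enlarge these.

```bash
python3 - <<'E'
import cv2,numpy as np
a=cv2.imread('pics/top1.png')
def crop(x,y,w,h,s): return cv2.resize(a[y:y+h,x:x+w],None,fx=s,fy=s,interpolation=cv2.INTER_CUBIC)
L=crop(236,186,100,80,5) # caddy 500x400
S=crop(100,200,130,50,4) # placeholder
s1=crop(100,205,125,65,4) # 500x260
j=crop(375,230,50,50,6)   #300x300
m=crop(135,230,40,32,7)   #280x224
out=np.zeros((600,800,3),np.uint8)
out[:400,:500]=L; out[:300,500:]=j; out[300:524,510:790]=m
out[400:600,:385]=cv2.resize(a[205:270,100:225],(385,200))
cv2.imwrite('pics/crop1.png',out)
E
```

```text
(no output)
```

View pics/crop1.png

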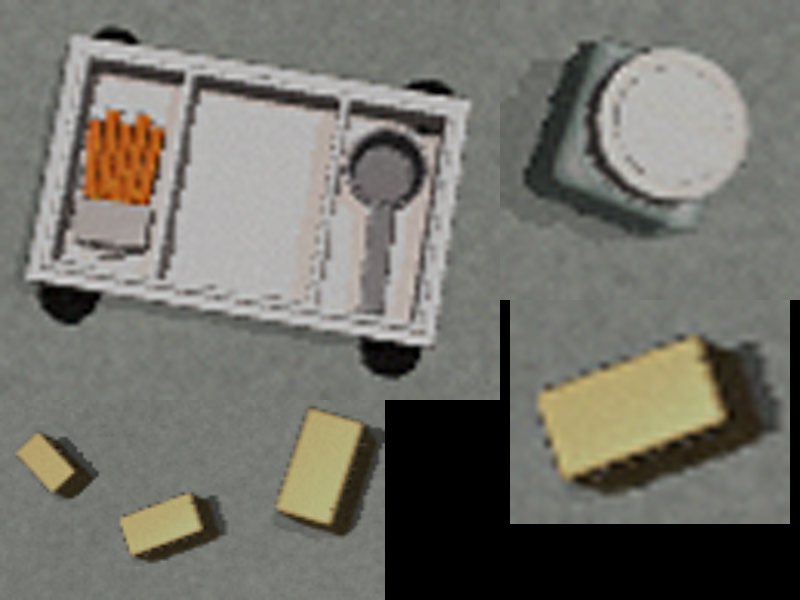

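The crop shows caddy rim corners at (73,35), (470,100), (432,345) and (27,280). The medium soap's top corners are (538,395), (700,337), (725,415) and (570,480). The lid centre is at (672,123), and the jar's foot edge runs (527,185)→(675,232).

```bash
python3 - <<'E'
from h import *
c=load('top1.png')
def sh(n,pts,z):
    P=np.array([atz(c,u,v,z)[:2] for u,v in pts]); d=np.roll(P,-1,0)-P
    print(n,P.mean(0).round(4),(np.linalg.norm(d,axis=1)*1000).round(1),np.degrees(np.arctan2(d[:,1],d[:,0])).round(1)); return P
o=-.4
sh('caddy',[(236+u/5+o,186+v/5+o) for u,v in[(73,35),(470,100),(432,345),(27,280)]],.04)
sh('soap',[(135+(u-510)/7+o,230+(v-300)/7+o) for u,v in[(538,395),(700,337),(725,415),(570,480)]],.058)
sh('small',[(100+u/3.08+o,205+(v-400)/3.08+o) for u,v in[(16,455),(38,433),(75,470),(53,490)]],.04)
sh('big',[(100+u/3.08+o,205+(v-400)/3.08+o) for u,v in[(308,407),(363,422),(333,523),(278,510)]],.07)
p=[(375+(u-500)/6+o,230+v/6+o) for u,v in[(672,123),(596,123),(750,123),(672,47),(672,199)]]
print([atz(c,*q,.098)[:2].round(4) for q in p])
sh('foot',[(375+(u-500)/6+o,230+v/6+o) for u,v in[(527,185),(675,232)]],.0)
s=load('side1.png')
print('side lid',atz(s,452*.7,436*.7,.098),'soap',atz(s,302*.7,251*.7,.058))
w=manip.camera('wrist');print(np.round(w['mount'],3).tolist(),w['fx'],w['cx'])
E
```

```text
caddy [ 0.5331 -0.0409] [204.3 125.8 203.8 127.3] [-99.9 170.   80.6  -9.9]
soap [0.478  0.2875] [60.1 29.5 58.3 32.7] [ -70.2 -159.9  112.9   23.5]
small [0.5316 0.3925] [25.1 45.3 23.8 44. ] [ -43.  -133.3  133.8   48.4]
big [0.523  0.1595] [46.2 83.8 45.1 85.6] [-105.7  164.9   76.6  -14.3]
[array([ 0.4578, -0.3167]), array([ 0.458 , -0.2868]), array([ 0.4576, -0.3475]), array([ 0.4878, -0.3184]), array([ 0.4281, -0.3151])]
foot [ 0.4318 -0.3115] [65.7 65.7] [-108.1   71.9]
side lid [ 0.45636985 -0.31953138  0.098     ] soap [0.47994436 0.2777709  0.058     ]
[[-0.001, -0.959, -0.284, 0.073], [1.0, -0.001, 0.0, 0.0], [-0.0, -0.284, 0.959, -0.121], [0.0, 0.0, 0.0, 1.0]] 350.9677345819793 281.03037259413594
```

Sizes agree: soap 60x31 (expected 62x34), lid about 60 mm across, caddy about 2:1.2 with roughly 1 px of halo. Next is a quick wrist tour of jar, caddy and soap.

```bash
python3 - <<'E'
from h import *
r=np.radians
for n,p,y in[('jar',(.458,-.317,.26),r(55)),('caddy',(.533,-.041,.24),r(80.2)),('soap',(.478,.2855,.20),r(111.5))]:
    manip.move_to(p,down(y)); c=pic('wrist','w_%s.png'%n); print(n,manip.get_time(),np.degrees(manip.get_joint_positions()).round(0))
    if n!='caddy':
        a=cv2.imread('pics/w_%s.png'%n); print(proj(c,[p[0],p[1],.05]))
a=[cv2.imread('pics/w_%s.png'%n) for n in('jar','caddy','soap')]
for n,i in zip(('jar','caddy','soap'),a): cv2.imwrite('pics/b_%s.png'%n,cv2.resize(i,(800,600),interpolation=cv2.INTER_CUBIC))
E
```

```text
jar 3.3417 [-36.  18. 102.   0.  60.  -1.]
[282.00709521 183.54982386]
caddy 4.5 [ -6.  18. 105.  -0.  57.   4.]
soap 5.8083 [ 29.  23. 104.  -0.  53.   8.]
[281.14320955 198.33286895]
```

View pics/b_jar.png

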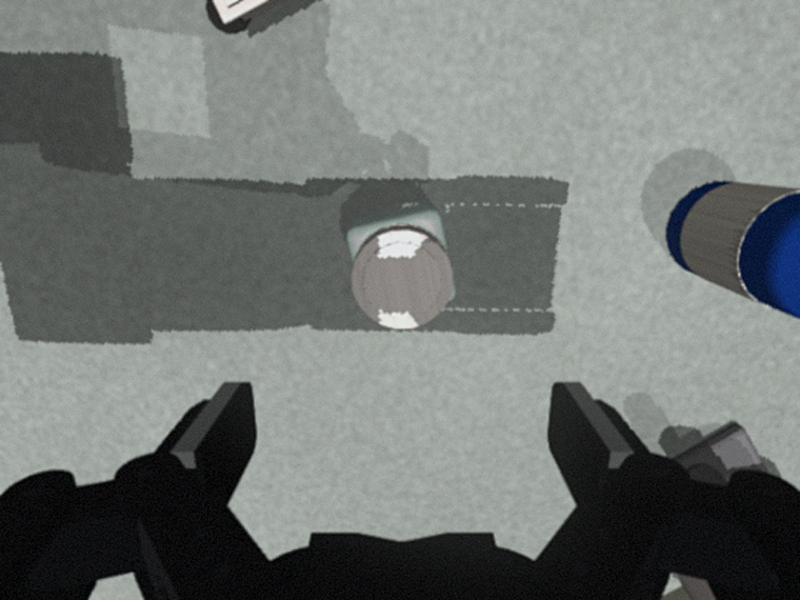

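View pics/b_caddy.png

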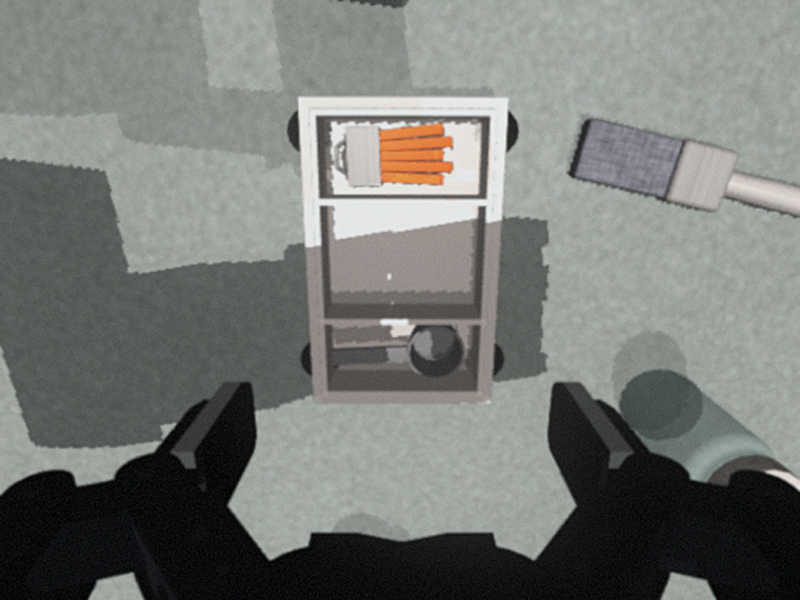

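View pics/b_soap.png

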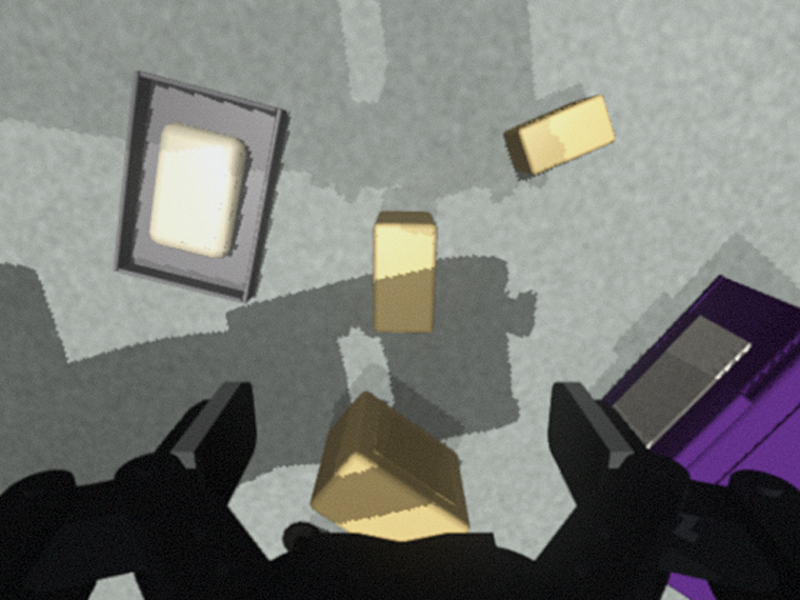

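Wrist views:
- **Soap:** top corners (374,224), (436,223), (434,332), (375,331).
- **Caddy:** rim corners (299,97), (508,97), (491,402), (313,403).
- **Jar:** lid circle spans about (352–455, 226–329). The body edge runs (349,233)→(440,207) and needs a closer look.

```bash
python3 - <<'E'
from h import *
k=.7
def sh(n,c,pts,z):
    P=np.array([atz(c,u*k-.15,v*k-.15,z)[:2] for u,v in pts]); d=np.roll(P,-1,0)-P
    print(n,P.mean(0).round(4),(np.linalg.norm(d,axis=1)*1000).round(1),np.degrees(np.arctan2(d[:,1],d[:,0])).round(1))
sh('soap',load('w_soap.png'),[(374,224),(436,223),(434,332),(375,331)],.058)
sh('caddy',load('w_caddy.png'),[(299,97),(508,97),(491,402),(313,403)],.04)
c=load('w_jar.png')
sh('lid',c,[(352,277),(403,226),(455,277),(403,329)],.098)
sh('edge',c,[(349,233),(440,207)],.062)
a=cv2.imread('pics/w_jar.png')[125:240,225:335]
cv2.imwrite('pics/cj.png',cv2.resize(cv2.convertScaleAbs(a,alpha=1.4),None,fx=5,fy=5,interpolation=cv2.INTER_CUBIC))
E
```

```text
soap [0.4778 0.2903] [32.6 61.  33.  59.8] [  22.3  -68.6 -159.7  111. ]
caddy [ 0.5334 -0.0401] [125.7 203.6 127.2 204.4] [ -9.9 -99.9 170.5  79.7]
lid [ 0.4587 -0.3159] [42.  42.5 44.2 43.8] [  10.1  -79.4 -168.2   97.8]
edge [ 0.4706 -0.289 ] [60.2 60.2] [-19.1 160.9]
```

View pics/cj.png

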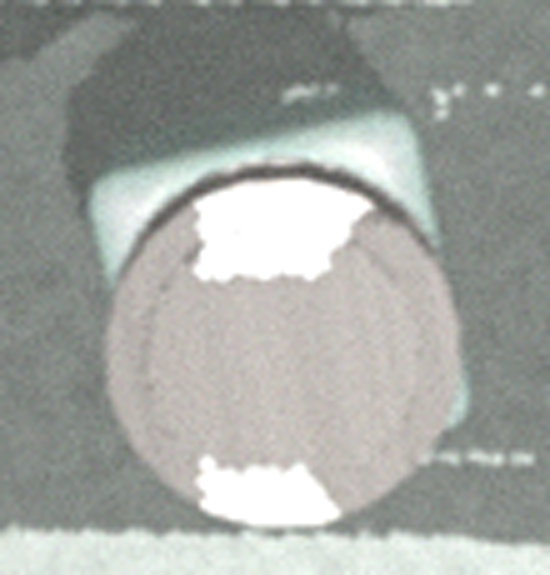

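The crop shows the lid circle at x 108–460, y 170–525. The shoulder edge runs (150,163)→(370,113), with right side (415,130)→(440,240) and a body corner at (465,405). I'll compute the jar yaw and bay check, then pick the soap.

```bash
python3 - <<'E'
from h import *
c=load('w_jar.png')
for a,b in[((150,163),(370,113)),((415,130),(440,240)),((92,200),(110,290)),((415,130),(465,400))]:
    P=[atz(c,225+u/5-.4,125+v/5-.4,.062)[:2] for u,v in(a,b)]; d=P[1]-P[0]; print(P,np.degrees(np.arctan2(d[1],d[0])).round(1))
c=load('w_caddy.png')
for p in[(320,205),(487,205),(323,319),(482,319)]: print(atz(c,p[0]*.7-.15,p[1]*.7-.15,.04)[:2].round(4))
manip.command_gripper(.06)
o=down(np.radians(111.3))
manip.move_to((.4778,.2895,.12),o)
# soap on worktop top at .058: grasp point ~ .057 (3mm below TCP), tips .041
manip.servo_line((.4778,.2895,.062),o,.1)
manip.command_gripper(0.0,30); print(manip.get_width(),manip.get_grip_force())
manip.servo_line((.4778,.2895,.14),o,.15)
print(manip.get_width(),manip.get_contact_force(),manip.get_time())
cc=pic('wrist','w_held.png')
E
```

```text
[array([ 0.45308087, -0.28038864]), array([ 0.49100116, -0.29587603])] -22.2
[array([ 0.49596825, -0.30307883]), array([ 0.48851738, -0.32251352])] -111.0
[array([ 0.4403665 , -0.27976772]), array([ 0.43304036, -0.2951999 ])] -115.4
[array([ 0.49596825, -0.30307883]), array([ 0.47545028, -0.35080853])] -113.3
[0.488  0.0059]
[ 0.5926 -0.0123]
[ 0.4735 -0.0692]
[ 0.5797 -0.0877]
0.0330640932414569 30.095486640930176
0.03307557392572861 [-0.39766473 -0.06166483 -1.81727244] 8.3417
```

Bay measures 106x77 mm, centred (0.5335,-0.0408) with yaw -10°. The soap is held, so I'll place it at the bay's +x end and press it gently against the end wall.

```bash
cat >> h.py <<'E'
BC=np.array([.5334,-.0406]); BY=np.radians(-9.9)
def bay(x,y,z): 
    c,s=np.cos(BY),np.sin(BY); return np.array([BC[0]+c*x-s*y,BC[1]+s*x+c*y,z])
def F(): # force in bay axes
    f=np.array(manip.get_contact_force()); c,s=np.cos(BY),np.sin(BY); return np.array([c*f[0]+s*f[1],-s*f[0]+c*f[1],f[2]]).round(1)
E
python3 - <<'E'
from h import *
o=down(BY+np.pi/2)
manip.move_to(bay(33,0,140)*0+bay(.033,0,.14),o); f0=F(); print('f0',f0)
manip.servo_line(bay(.033,0,.08),o,.12)
z=.08
while z>.064:
    z-=.002; manip.servo_line(bay(.033,0,z),o,.05); f=F()-f0
    if f[2]>3: break
print('z',z,f,manip.get_time())
manip.servo_line(bay(.033,0,z+.001),o,.05); f0=F()
x=.033
while x<.041:
    x+=.001; manip.servo_line(bay(x,0,z+.001),o,.03); f=F()-f0
    if f[0]<-4: break
print('x',x,f,manip.get_time())
pic('wrist','w_place.png')
manip.servo_line(bay(x-.0005,0,z+.0005),o,.05)
manip.command_gripper(.046); manip.hold(.1)
manip.servo_line(bay(x,0,.16),o,.25); print(F(),manip.get_time())
E
```

```text
f0 [ 0.1  0.2 -0.7]
z 0.06599999999999999 [-3.6  3.9  9.5] 12.1
x 0.038000000000000006 [-7.4 -1.6  6.3] 13.6
[-0.5 -0.4  0.6] 14.8083
```

```bash
python3 - <<'E'
from h import *
manip.servo_line(bay(.0,-.0,.24),down(BY+np.pi/2),.3)
c=pic('wrist','w_bay.png'); print(manip.get_time())
cv2.imwrite('pics/b_bay.png',cv2.resize(c['image'][40:320,170:400,::-1],None,fx=2.1,fy=2.1,interpolation=cv2.INTER_CUBIC))
E
```

```text
15.3
```

View pics/b_bay.png

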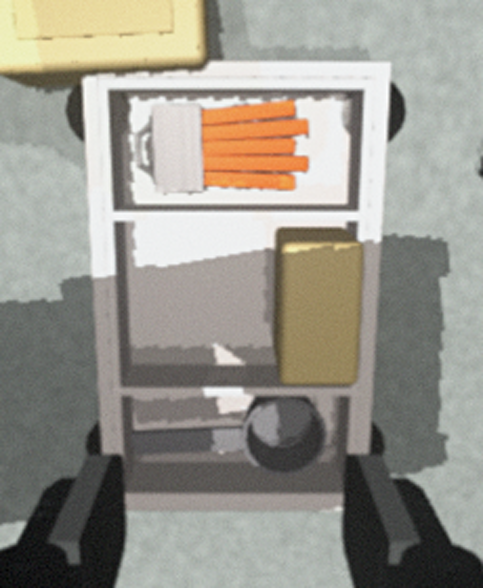

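The soap is well placed: upright against the +x wall, top corners (281,245), (361,241), (357,382), (280,383). But the big look-alike block now sits by the caddy's pegs end at (100,40), so my carry brushed it. I'll look at that and put it back.

```bash
python3 - <<'E'
from h import *
c=pic('top','top2.png'); 
a=cv2.imread('pics/top1.png'); b=cv2.imread('pics/top2.png')
f=lambda i:cv2.resize(i[180:270,170:300],None,fx=5,fy=5,interpolation=cv2.INTER_CUBIC)[:, :]
v=np.vstack([f(a),f(b)]); print(v.shape); cv2.imwrite('pics/cmp.png',cv2.resize(v,(433,600)) if 0 else v[:, :][:900][::1])
h=np.hstack([cv2.resize(i[180:270,175:265],(400,400),interpolation=cv2.INTER_CUBIC) for i in(a,b)])
cv2.imwrite('pics/cmp.png',h)
E
```

```text
(900, 650, 3)
```

View pics/cmp.png

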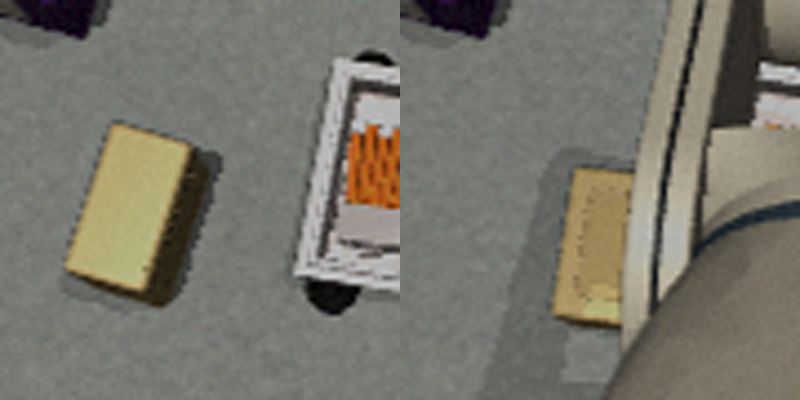

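The block has slid about 70 mm and tipped onto its broad face. I have one view left, so I'll use it on a composite of wrist and side views, with the dimensions measured in code.

```bash
python3 - <<'E'
from h import *
manip.move_to((.50,.13,.30),down(np.radians(105)))
w=pic('wrist','w_big.png'); s=pic('side','s_big.png'); t=pic('top','t_big.png'); print(manip.get_time())
def crop(c,P,h,sz):
    u,v=proj(c,P).astype(int); i=c['image'][max(0,v-h):v+h,max(0,u-h):u+h,::-1]; print((max(0,u-h),max(0,v-h)),i.shape); return cv2.resize(i,(sz,sz),interpolation=cv2.INTER_CUBIC)
out=np.zeros((600,800,3),np.uint8)
out[:500,:500]=crop(w,[.51,.10,.045],125,500)
s0=load('side1.png')
out[:300,500:]=crop(s,[.51,.10,.045],35,300)
out[300:,500:]=crop(s0,[.523,.1595,.04],35,300)
cv2.imwrite('pics/comp.png',out)
E
```

```text
16.2667
(np.int64(158), np.int64(77)) (250, 250, 3)
(np.int64(211), np.int64(171)) (70, 70, 3)
(np.int64(205), np.int64(159)) (70, 70, 3)
```

View pics/comp.png

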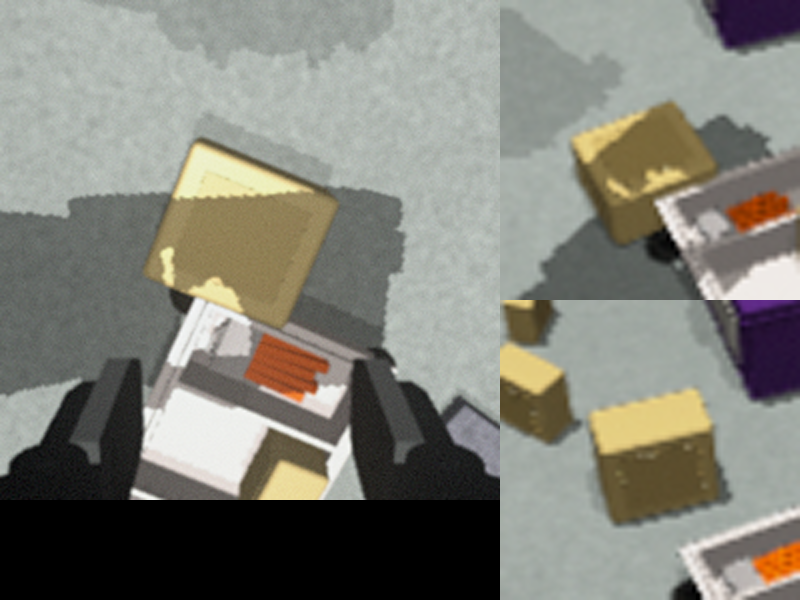

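The composite shows the block lying on its broad face, top-face corners (200,138), (338,203), (288,328), (145,272), against the caddy's +y end. The side view confirms it was originally upright. I'll get exact poses before and after.

```bash
python3 - <<'E'
from h import *
def sh(n,P):
    P=np.array([q[:2] for q in P]); d=np.roll(P,-1,0)-P
    print(n,P.mean(0).round(4),(np.linalg.norm(d,axis=1)*1000).round(1),np.degrees(np.arctan2(d[:,1],d[:,0])).round(1)); print(P.round(4).tolist())
w=load('w_big.png')
P=[atz(w,158+u/2-.25,77+v/2-.25,.046) for u,v in[(200,138),(338,203),(288,328),(145,272)]]
sh('now',P)
# in bay frame
c,s=np.cos(BY),np.sin(BY)
print([( (np.array([[c,s],[-s,c]])@(p[:2]-BC))*1000).round(0) for p in P])
t=load('top1.png')
sh('orig',[atz(t,175+u/4.444-.4,180+v/4.444-.4,.078) for u,v in[(113,122),(193,147),(145,293),(67,268)]])
# side-view height check: original top corner vs foot, comp lower right
s0=load('side1.png')
f=lambda u,v:(205+(u-500)*70/300-.4,159+(v-300)*70/300-.4)
print('foot front',[atz(s0,*f(*q),0)[:2].round(4) for q in[(615,524),(722,498)]],'topfront',[atz(s0,*f(*q),.078)[:2].round(4) for q in[(600,455),(712,427)]])
# tilted IK feasibility
for th in (60,68):
  for a in(75,):
    for y in(.16,.2):
      A=np.radians(-15); ax=np.array([np.cos(A),np.sin(A),0])
      for yaw in(A,A+np.pi):
        o=(R.from_rotvec(-ax*np.radians(th))*R.from_rotvec(down(yaw))).as_rotvec()
        q=manip.solve_ik((.523,y,.07),o); print(th,y,R.from_rotvec(o).as_matrix()[:,2].round(2),None if q is None else np.degrees(q).round(0))
E
```

```text
now [0.5031 0.1065] [82.1 77.3 87.2 80.9] [-10.3 -94.7 172.3  81.5]
[[0.4673, 0.153], [0.548, 0.1384], [0.5417, 0.0614], [0.4554, 0.073]]
[array([-98., 179.]), array([-16., 179.]), array([ -9., 102.]), array([-96.,  99.])]
orig [0.5206 0.1578] [46.7 83.9 45.  83.9] [-107.8  163.3   72.2  -15.6]
[[0.568, 0.1683], [0.5537, 0.1239], [0.4734, 0.148], [0.4872, 0.1909]]
foot front [array([0.4764, 0.1484]), array([0.5582, 0.1235])] topfront [array([0.4736, 0.1486]), array([0.556 , 0.1253])]
60 0.16 [-0.22 -0.84 -0.5 ] None
60 0.16 [-0.22 -0.84 -0.5 ] [ 33.  55.  86. -35.  91. -25.]
60 0.2 [-0.22 -0.84 -0.5 ] None
60 0.2 [-0.22 -0.84 -0.5 ] [ 36.  56.  83. -33.  94. -25.]
68 0.16 [-0.24 -0.9  -0.37] None
68 0.16 [-0.24 -0.9  -0.37] [ 34.  59.  83. -38.  98. -24.]
68 0.2 [-0.24 -0.9  -0.37] None
68 0.2 [-0.24 -0.9  -0.37] [ 36.  60.  80. -36. 101. -24.]
```

The block is 84x46x78 mm. It was upright at (0.521,0.158) with yaw -15.5°. I'll grip it by its free end, drag it clear of the caddy, regrip at the centre, tilt it up and set it back.

```bash
python3 - <<'E'
from h import *
yaw=BY+np.pi; o=down(yaw)
manip.command_gripper(.085)
g=lambda x,y,z:bay(x,y,z)
manip.move_to(g(-.082,.1405,.11),o)
f0=F()
manip.servo_line(g(-.082,.1405,.062),o,.12)
z=.062
while z>.045:
    z-=.003; manip.servo_line(g(-.082,.1405,z),o,.06); f=F()-f0
    if f[2]>4: break
print('z',z,f,manip.get_time())
if f[2]<=4:
    manip.command_gripper(.06,25); print(manip.get_width(),F()-f0)
    manip.servo_line(g(-.082,.175,z+.001),o,.12); print(F()-f0)
    manip.command_gripper(.085); manip.servo_line(g(-.082,.175,.10),o,.25)
    manip.move_to((.50,.17,.30),down(np.radians(105)))
    w=pic('wrist','w_big2.png'); hsv=cv2.cvtColor(w['image'],cv2.COLOR_RGB2HSV)
    m=cv2.inRange(hsv,(18,70,50),(35,255,255)); m=cv2.morphologyEx(m,cv2.MORPH_CLOSE,np.ones((5,5)))
    for k in cv2.findContours(m,cv2.RETR_EXTERNAL,cv2.CHAIN_APPROX_SIMPLE)[0]:
        if cv2.contourArea(k)>1000:
            P=np.array([atz(w,*q,.046)[:2] for q in k[:,0]],np.float32)
            print(cv2.minAreaRect(P*1000), cv2.contourArea(k))
print(manip.get_time())
E
```

```text
z 0.059 [-0.9 -0.2  7.9] 18.6167
18.6167
```

One finger landed on the block's top edge. I'll back off and measure the block's outline in code.

```bash
python3 - <<'E'
from h import *
print('torque',np.array(manip.get_torque()).round(2))
o=down(BY+np.pi); p=manip.get_position()
manip.servo_line((p[0],p[1],.10),o,.25)
manip.move_to((.50,.14,.25),down(np.radians(105)))
w=pic('wrist','w_big2.png'); t=pic('top','t_big2.png'); print(manip.get_time())
c,s=np.cos(BY),np.sin(BY)
for cam in(w,t):
    hsv=cv2.cvtColor(cam['image'],cv2.COLOR_RGB2HSV)
    m=cv2.inRange(hsv,(18,75,40),(35,255,255)); m=cv2.morphologyEx(m,cv2.MORPH_CLOSE,np.ones((5,5)))
    for k in cv2.findContours(m,cv2.RETR_EXTERNAL,cv2.CHAIN_APPROX_SIMPLE)[0]:
        if cv2.contourArea(k)>300:
            ap=cv2.approxPolyDP(k,.03*cv2.arcLength(k,True),True)[:,0]
            P=np.array([atz(cam,*q,.046)[:2] for q in ap]); B=(P-BC)@np.array([[c,-s],[s,c]])
            r=cv2.minAreaRect(np.array([atz(cam,*q,.046)[:2] for q in k[:,0]],np.float32)*1000)
            print(cv2.contourArea(k),np.round(r[0],1),np.round(r[1],1),round(r[2],1),ap.tolist(),(B*1000).round(0).tolist())
E
```

```text
torque [-0.38  0.22 -0.02]
20.125
1978.0 [566.7 -43.1] [74.2 50.6] 82.2 [[322, 336], [291, 323], [276, 350], [275, 377], [313, 373], [324, 353]] [[46.0, 38.0], [8.0, 39.0], [8.0, 1.0], [22.0, -33.0], [59.0, -10.0], [58.0, 20.0]]
7261.5 [501.4 107.4] [87.1 86.9] 83.4 [[252, 162], [221, 238], [298, 268], [330, 199]] [[-99.0, 180.0], [-97.0, 98.0], [-13.0, 101.0], [-17.0, 179.0]]
1064.5 [500.1 102.9] [85.  89.6] 82.9 [[215, 217], [214, 251], [242, 255], [245, 222]] [[-15.0, 177.0], [-99.0, 162.0], [-97.0, 92.0], [-15.0, 100.0]]
376.0 [566.6 -46.4] [62.9 43.3] 80.5 [[277, 200], [276, 216], [298, 219], [299, 203]] [[54.0, 31.0], [13.0, 26.0], [15.0, -29.0], [56.0, -25.0]]
```

```bash
python3 - <<'E'
from h import *
o=down(BY+np.pi+.015)
def tryat(y):
    manip.servo_line(bay(-.082,y,.066),o,.2); f0=F(); z=.066
    while z>.046:
        z-=.004; manip.servo_line(bay(-.082,y,z),o,.08); f=F()-f0
        if f[2]>4: 
            print('hit',y,z,f,(np.array(manip.get_torque())).round(2)); manip.servo_line(bay(-.082,y,z+.006),o,.1); return None
    return z,f0
manip.move_to(bay(-.082,.138,.075),o); print(manip.get_width())
for y in(.1375,.136,.139):
    r=tryat(y)
    if r: break
print(r,manip.get_time())
if r:
    z,f0=r
    manip.command_gripper(.06,25); print(manip.get_width(),F()-f0)
    manip.servo_line(bay(-.082,y+.03,z+.002),o,.12); print(F()-f0)
    manip.command_gripper(.085); manip.servo_line(bay(-.082,y+.03,.09),o,.25)
print(manip.get_time())
E
```

```text
0.08487143967096865
(0.045999999999999985, array([-0.1, -0.6,  0.5])) 22.7333
0.08065017064322107 [-2.   1.1  3.8]
[-0.4  0.8 -4.3]
23.8917
```

Gripped: the block's height is really 80.6 mm. It's now dragged clear, so I'll regrip at the centre and tilt it upright.

```bash
python3 - <<'E'
from h import *
o=down(BY+np.pi+.015); y=.1675; x=-.057
manip.servo_line(bay(x,y,.064),o,.25); f0=F(); z=.064; ok=True
while z>.046:
    z-=.0045; manip.servo_line(bay(x,y,z),o,.09); f=F()-f0
    if f[2]>4: ok=False; print('hit',z,f); break
if ok:
    manip.command_gripper(.06,40); print(manip.get_width())
    manip.servo_line(bay(x,y,.13),o,.2); print('lift',F()-f0,manip.get_width())
    A=np.radians(-15.5); ax=np.array([np.cos(A),np.sin(A),0]); n=np.array([-ax[1],ax[0],0]); th=np.radians(66)
    Rt=R.from_rotvec(-ax*th); ot=(Rt*R.from_rotvec(down(A+np.pi))).as_rotvec()
    v=Rt.apply(.0403*n+np.array([0,0,-z])); edge=np.array([.5206,.158,0])-.023*n
    T=edge-v; print('T',T)
    manip.move_to(T+[0,0,.05],ot); print(manip.get_width(),manip.get_time())
    manip.servo_line(T+[0,0,.006],ot,.12); f1=F()
    h=.006
    while h>-.002:
        h-=.001; manip.servo_line(T+[0,0,h],ot,.05); f=F()-f1
        if f[2]>2.5: break
    print('h',h,f,manip.get_time())
    s=pic('side','s_til.png')
E
```

```text
0.08009570912788293
lift [ 0.7  0.2 -4.1] 0.0803072796397799
T [0.52020466 0.15657445 0.05369545]
0.07992582291679538 27.1583
h 0.0 [-2.6  0.9  3.1] 29.175
```

Contact came exactly at the predicted height. Release and retreat along the tool axis.

```bash
python3 - <<'E'
from h import *
p=np.array(manip.get_position()); o=np.array(manip.get_ee_rot()); tz=R.from_rotvec(o).as_matrix()[:,2]
manip.servo_line(p+[0,0,.0015],o,.08)
manip.command_gripper(.085); p=p+[0,0,.0015]
manip.servo_line(p-.09*tz,o,.3)
manip.servo_line(p-.09*tz+[0,0,.08],o,.35); print(manip.get_time())
t=pic('top','t_b3.png')
s=pic('side','s_b3.png')
for n,cam,ref in(('top',t,load('top1.png')),('side',s,load('side1.png'))):
  for c in(ref,cam):
    m=cv2.inRange(cv2.cvtColor(c['image'],cv2.COLOR_RGB2HSV),(18,75,40),(35,255,255)); m=cv2.morphologyEx(m,cv2.MORPH_OPEN,np.ones((3,3)))
    print(n,[(cv2.boundingRect(k),cv2.contourArea(k)) for k in cv2.findContours(m,cv2.RETR_EXTERNAL,cv2.CHAIN_APPROX_SIMPLE)[0] if cv2.contourArea(k)>100])
# bright top face rect
for c in(load('top1.png'),t):
    i=c['image'][195:265,185:240]; m=cv2.inRange(cv2.cvtColor(i,cv2.COLOR_RGB2HSV),(18,60,130),(35,255,255))
    k=max(cv2.findContours(m,cv2.RETR_EXTERNAL,cv2.CHAIN_APPROX_SIMPLE)[0],key=cv2.contourArea,default=None)
    if k is not None:
        print(cv2.minAreaRect(np.array([atz(c,q[0]+185,q[1]+195,.08)[:2] for q in k[:,0]],np.float32)*1000))
E
```

```text
30.525
top [((140, 236, 24, 19), 256.5), ((106, 216, 20, 20), 193.0), ((190, 208, 29, 36), 606.5)]
top [((108, 216, 18, 19), 168.5), ((189, 208, 30, 40), 644.5), ((276, 200, 25, 18), 271.0)]
side [((454, 242, 22, 19), 226.5), ((226, 180, 30, 31), 654.0), ((202, 170, 19, 21), 274.0), ((206, 152, 11, 17), 125.0), ((142, 65, 37, 26), 534.5)]
side [((454, 241, 22, 20), 228.5), ((281, 217, 17, 23), 266.0), ((226, 179, 30, 31), 668.5), ((206, 152, 11, 17), 130.5), ((140, 68, 33, 23), 408.5)]
((520.768310546875, 158.98558044433594), (45.57512664794922, 84.34192657470703), 73.44990539550781)
((520.8651123046875, 161.43798828125), (45.87358856201172, 84.60932922363281), 74.57184600830078)
```

The block is back upright within 2.5 mm and 1° of its original pose. Now the jar: grip by the lid, carry it over and lower it in with force checks.

```bash
python3 - <<'E'
from h import *
p=np.array(manip.get_position()); o=np.array(manip.get_ee_rot())
manip.servo_line(p+[0,0,.08],o,.35)
yb=np.radians(55); yp=yb-(BY-np.radians(-21))
J=(.4583,-.3163)
manip.move_to((*J,.16),down(yp)); f0=F(); print(manip.get_time())
manip.servo_line((*J,.089),down(yp),.12); print(F()-f0)
manip.command_gripper(.04,50); print('w',manip.get_width(),manip.get_grip_force())
manip.servo_line((*J,.175),down(yp),.2); print('lift',F()-f0,manip.get_time())
x=-.016
manip.move_to(bay(x,0,.175),down(yb)); f1=F()
manip.servo_line(bay(x,0,.136),down(yb),.12)
z=.136
while z>.090:
    z-=.003 if z>.1 else .001; manip.servo_line(bay(x,0,z),down(yb),.06); f=F()-f1
    if f[2]>4: break
print('z',z,f,np.array(manip.get_torque()).round(2),manip.get_width(),manip.get_time())
E
```

```text
33.025
[-0.1  0.6  0.7]
w 0.059392885669442876 52.04316537827253
lift [ 0.9  1.2 -4.4] 34.7167
z 0.09399999999999997 [-2.5 -0.1  7.8] [0.04 0.31 0.02] 0.05909022961790243 40.7917
```

Seated at z=0.094 (expected 0.093). Next I unscrew in small steps, following the thread's rise.

```bash
python3 - <<'E'
from h import *
manip.command_gripper(.04,65)
x=-.016; z=.094
for d in range(6,67,6):
    if d>6: z+=.002*6/45 if d<=56 else 0
    manip.move_to(bay(x,0,z),down(np.radians(55+d)))
    f=F(); m=manip.get_torque()
    if f[2]>6: z+=.0006
    elif f[2]<-2: z-=.0006
    print(d,round(z,4),f,round(m[2],2),round(manip.get_width(),4))
print(manip.get_time())
E
```

```text
6 0.094 [ 0.3 -0.1  5. ] 0.14 0.0589
12 0.0943 [-1.6 -0.5  5. ] 0.12 0.0587
18 0.0945 [-1.8  0.1  4.6] 0.01 0.0587
24 0.0948 [-1.7  1.7  3.7] 0.03 0.0586
30 0.0951 [-1.1  0.7  5. ] 0.11 0.0586
36 0.0953 [ 0.1 -0.6  1.3] 0.11 0.0585
42 0.0956 [-0.  -0.1 -0.7] -0.0 0.0592
48 0.0959 [-0.1  0.1  0.2] -0.02 0.0589
54 0.0961 [-0.9 -0.9 -1.3] 0.04 0.0592
60 0.0961 [-0.8 -0.2 -0.2] 0.01 0.0588
66 0.0961 [-0.8 -0.7 -0.4] -0.01 0.0589
43.7583
```

Turning torque was lower than expected, so I'll test with a small lift: does the jar's weight (about 4.4 N) come along?

```bash
python3 - <<'E'
from h import *
o=down(np.radians(121)); x=-.016
for dz in(.003,.006):
    manip.servo_line(bay(x,0,.0961+dz),o,.05); manip.hold(.1); print(dz,F(),np.array(manip.get_torque()).round(2))
w=pic('wrist','w_lid.png'); s=pic('side','s_lid.png'); t=pic('top','t_lid.png'); print(manip.get_time())
q=load('w_jar.png')
out=np.hstack([cv2.resize(w['image'][:,:,::-1],(560,420))]); cv2.imwrite('pics/last.png',out)
# jar body tint (greenish glass) mask in side view
b=s['image'].astype(int); u,v=proj(s,bay(x,0,.05)).astype(int); print(u,v,b[v-12:v+20:4,u].tolist())
E
```

```text
0.003 [-1.9 -0.4  0.5] [0.06 0.31 0.01]
0.006 [-1.7 -0.4 -0. ] [0.12 0.3  0.06]
44.6083
272 231 [[27, 28, 29], [80, 79, 76], [111, 109, 104], [94, 94, 92], [193, 216, 210], [159, 176, 168], [102, 111, 104], [130, 123, 119]]
```

No jar weight came along, so the threads have let go. Lifting to about 20 mm clear of the mouth and checking numerically.

```bash
python3 - <<'E'
from h import *
o=down(np.radians(121)); x=-.016
for z in(.108,.116,.131):
    manip.servo_line(bay(x,0,z),o,.06); print(z,F(),np.array(manip.get_torque()).round(2))
manip.hold(.3); print(F(),manip.get_width(),manip.get_time(),R.from_rotvec(manip.get_ee_rot()).as_matrix()[2].round(3))
t0=load('t_lid.png'); s0=load('s_lid.png'); s=pic('side','s_end.png'); t=pic('top','t_end.png')
M=lambda c:[(cv2.boundingRect(k),cv2.contourArea(k)) for k in cv2.findContours(cv2.inRange(cv2.cvtColor(c['image'],cv2.COLOR_RGB2HSV),(18,75,40),(35,255,255)),cv2.RETR_EXTERNAL,cv2.CHAIN_APPROX_SIMPLE)[0] if cv2.contourArea(k)>80]
print(M(s),M(t))
# ascii of region in side view around the mouth: colour class
f=lambda a:'G' if a[1]>a[0]+8 else ('Y' if a[0]>a[2]+30 else ('W' if a.min()>170 else ('#' if a.max()<60 else '.')))
for P in([bay(x,0,.05)],):
    u,v=proj(s,P[0]).astype(int); print(u,v)
    for r in range(v-40,v+26,2): print(r,''.join(f(s['image'][r,k].astype(int)) for k in range(u-34,u+36)))
for n,zz in(('mouth',.096),('lidbot',.117),('lidtop',.139),('foot',.004)): print(n,proj(s,bay(x,0,zz)).round(0))
E
```

```text
0.108 [-2.4  0.3  1.9] [ 0.1   0.29 -0.02]
0.116 [-0.  -0.4 -0.2] [-0.02  0.02  0.02]
0.131 [-0.5 -0.5 -0.7] [ 0.02 -0.02  0.02]
[ 0.2  0.7 -0.6] 0.05841518444752088 45.8417 [ 0. -0. -1.]
[((454, 240, 23, 21), 232.0), ((282, 216, 17, 24), 210.0), ((225, 179, 31, 32), 656.0), ((206, 152, 11, 17), 124.0), ((140, 69, 52, 76), 623.0)] [((106, 216, 24, 21), 233.5), ((189, 208, 32, 41), 760.0), ((423, 76, 18, 19), 103.0)]
272 231
191 YYYYYYYYYYYYYYYY.....##########################.........WG..GG.....GGG
193 YYYYYYYYYYYYYYYYY......########################..WG..GWGG.GGWWWW.W..G.
195 YYYYYYYYYYYYYYYYY.GGG...######################.....WWWWWGWWWWW..WG..G.
197 YYYYYYYYYYYYYYYYY........###################.GWWGGWGWWGGWWW.G.G..G..GG
199 YYYYYYYYYYYYYYYYY...G...####################...G.GG.........G.GG....G.
201 YYYYYYYYYYYYYYYYY...GG...###################.GW.........WWG.......WW.G
203 YYYYYYYYYYYYYYYYY...GGG..##################..WW.GG..G..WWW............
205 YYYYYYYYYYYYYY........G..##################.WWWWW.....W.GWW..WG.......
207 YYYYYY..............#...#####..######.......WWWWWWG.GG..GGWWGWG.....
[... 1175 characters left out ...]
GGGG...YY.................G
241 .........GG.G.................GGGGGGGGGGGG.G..........................
243 ....WG...GG..G................GGGGGGGGG...............................
245 .GGG....GG....................GGGGG..................####.#####.......
247 W..GGGGGGGG..G.....................................#############......
249 .G..GG.G...........................................###.......###......
251 .G......G........................................................WWWW.
253 ....................................................###......WWW.WWWWW
255 ..........................................................W.WWWWWW....
mouth [272. 222.]
lidbot [272. 217.]
lidtop [272. 212.]
foot [273. 241.]
```

Forces dropped to zero once the lid cleared the neck. The side image shows the jar body (columns 257–287, rows 225–245) standing beside the soap (282,216), with the lid level above it. Handing in.

```bash
python3 -c "
from rig import manip
print(manip.sign_off(),manip.get_time())"
```

```text
the job is handed in; nothing more can be done
the job is handed in; nothing more can be done
```

The job is handed in at about 46 s: jar and soap stand in the middle bay and the lid is unscrewed, held level about 20 mm above the mouth, but my carry knocked over the large look-alike soap block, which I stood back up about 2.5 mm and 1° from where it was; I checked the final scene by forces and image code only, having no picture views left.

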